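# Let the short tin out of the tin rack

## Robot

A 6-joint arm with a two-finger parallel gripper is mounted at the origin on a cart in front of the work surface, level with it; the furniture and walls round the work are solid. World frame = base frame: x ahead of the robot, y to its left, z up, the work surface at z = 0. Lengths are in m, angles in rad, forces in N, time in s.
With the tool pointing down it reaches from about 0.35 to 0.775 m from the base axis. Payload 5.5 kg.
Tool frame: the origin (TCP) lies between the finger pads; the fingertips stand 22 mm ahead of it and the grasp point (between the pads) lies 3 mm ahead of it; z points along the fingers, y is the line along which they close (so a half turn about z gives the same grasp; the last joint's range is limited). The gripper opens to 85 mm and grips with 20 to 120 N. Pads are 22 mm wide; open, the fingers measure 114 mm over their backs; the gripper's body (76 mm by 85 mm) begins 54 mm behind the grasp point. The pads swing forward as they close: fully open they stand 13 mm farther back than shut.
Start: joints at [1.138, 0.313, 0.046, 1.304, 0, 1.431], TCP at [0.166, 0.551, 0.253] pointing down, gripper open.
Joint ranges: [-2.76, 2.76], [-0.86, 1.69], [-1.03, 1.26], [-2.2, 2.34], [-1.47, 1.5], [-3.14, 3.14]. Speed limits (rad/s): [2.57, 2.57, 3.14, 3.14, 3.14, 3.14].

## Interface

Orientations are given as a unit quaternion [w, x, y, z].
In Python, from workcell import env gives the robot as it stands.
- The arm moves only by the tool creep_tool, called after "Call:" as name([rows], argument=value, ...), one row to a line, values as JSON. Schema: {"type":"object","properties":{"plan":{"type":"array","items":{"type":"array","items":{"type":"number"},"minItems":6,"maxItems":6},"minItems":1,"maxItems":8},"finger_gap":{"type":"number"},"clamp_n":{"type":"number"},"only":{"type":"string"},"quiet":{"type":"boolean"},"lines":{"type":"string"}},"required":["plan"],"additionalProperties":false}. plan is a list of rows, 1 to 8 of them, each of 6 numbers: dx, dy, dz in a scale on which 1.0 is 0.6 m, then a rotation vector rx, ry, rz in parts of the range, where 1.0 means 60 degrees; each row is the pose to reach, as a shift and turn from the pose commanded when the call began, along the tool's axes at that moment; what a row does not reach only later rows make up. A row lasts 1/8 s, in which the tool goes at most 0.0625 m and 0.188 rad, less where a joint would pass 70% of its speed; a pose out of reach is approached as far as the arm can. finger_gap is the finger opening in m, set as the call begins (left out keeps the last). The fingers move at their own pace and stop on an object; clamp_n is the grip in N (left out, the last holds). Time passes only in rows, so rows that do not move let the fingers close. The tool returns the time, the measured TCP pose, the force, the opening and the grip force at its end. only (a regular expression) keeps the lines of the reply that match it, lines (a string "A,B") keeps lines A to B, and quiet returns only ok. Shift and turn numbers lie between -1 and 1, and a call with a number outside is refused. Input that does not fit is refused with a message, and nothing moves.
- env.get_state(): the state, without advancing time (a new reading comes with each control period).
- env.read_camera(name): name is "scene" or "top"; returns a dict with "image" (384x512x3 uint8, red, green, blue), "K" (3x3 intrinsics, pixels), "R" (3x3) and "t" (3): a world point X has camera coordinates R X + t. Camera axes: x right, y down, z forward; pixel columns grow to the right and rows downward; lengths in m; the calibration is good to about 2 mm. A picture is of the moment at which its call begins. There is no depth.
- env.hand_in(): hands the job in; it is judged then, once.
The state is a dict: "clock": time; "joint_pos": joint angles; "qvel": joint speeds; "tau": joint torques, N m; "tcp_pos": TCP position; "orientation": TCP orientation; "wrist_force": force on the tool from outside, world axes, zero at the start; "ft_torque": the same for the moment, N m; "finger_gap": finger opening in m; "grip_force": force on a finger pad.
Only numpy, scipy, OpenCV 4.12 (cv2) and the standard library are available. Lean on these libraries where they do the work, as an engineer would, in place of code of your own. Each camera call takes 0.05 s, during which the arm holds its last target. There are 200 camera calls.

## Task

The white gravity rack holds a short tin and a long tin, each lying in its own lane behind a gate. Press down the paddle of the lane with the short tin so that its gate lifts and the tin rolls out against the front lip, then let the paddle come back up so the gate is shut again. Do not touch either tin, keep the other lane's gate shut and its tin where it is, lift nothing, and leave everything else as it stands.

Things in the scene. Friction and masses are not known exactly. Their poses are not given: they have to be found in the camera images.
- rack: White tin rack, fixed, 317 mm long (x), 263 mm wide (y). Origin on the worktop, between its two lanes; -x is the low front (to the robot), +y the left lane, -y the right. Lanes 124 mm wide, walls 5 mm; lane floor slopes 8 degrees down to the front: 10 mm high at the lip, 53 mm at the rear. Side walls 58 mm high in front of x = -35 mm, 95 mm behind; rear wall 110 mm.
- lip_mid (a point): Middle of the inner top edge of the rack's front lip, 58 mm high, 160 mm in front of the rack's origin. A released tin ends in the tray against this lip, in its own lane, with its axis 38 mm behind the lip.
- gate_line (a point): Point between the two lanes, 30 mm behind (+x) the rack's origin and 115 mm high, on the line of the two steel wire gates, one across each lane, reaching from here down to 61 mm above the worktop. Tins wait behind the gates; the open tray is in front.
- paddle_left (a point): Middle of the top of the left lever's grey ribbed paddle (46 x 32 x 8 mm); moves with it. At rest it is 180 mm in front of the rack's origin, 148 mm left (+y), 115 mm high, its front edge tilted 0.3 rad up. Fully pressed it is 74 mm lower (41 mm high), having gone nearly straight down (within 10 mm in x), and is tilted 0.4 rad front edge down.
- paddle_right (a point): The same on the right lever (148 mm to the right, -y, of the rack's origin).
- lever_left (a joint): Left rocking lever outside the left wall, pivot 80 mm in front of the rack's origin, 75 mm high: paddle at its front, left lane's gate at its rear. 0 = shut; grows as the paddle goes down and the gate lifts; 0.7 = stop. The tin passes from about 0.5 (paddle 53 mm down). A spring shuts it when let go: about 3 N on the paddle at first, 7 N near the stop.
- lever_right (a joint): The same for the right lever, which lifts only the right lane's gate (-y).
- tin_short_mid (a point): Centre of the short tin (76 mm diameter, 58 mm long, about 0.25 kg), lying on its side, axis along the rack's y, in one of the lanes behind the gate. Rolls out by itself within about 2 s when the gate is held up.
- tin_long_mid (a point): Centre of the long tin (76 mm diameter, 110 mm long), lying likewise in the other lane; it stays there.
- mug: Pale spotted mug, 86 mm high, standing to the left of the rack; bystander. Origin under it.
- spice_jar: Spice jar, 45 mm diameter, 106 mm high, to the left of the rack; bystander. Origin under it.
- timer: Round kitchen timer, 64 mm diameter, 52 mm high, well to the left of the rack; bystander. Origin under it.
- tin_short: The short tin; origin at the centre of its base, on its axis 29 mm from its middle (at its +y end as it lies); its own z runs along its axis.
- tin_long: The long tin; origin at the centre of its base, on its axis 55 mm from its middle (at its +y end as it lies); its own z runs along its axis.

How it is judged:
On the way:
1. the gate of the short tin's lane is raised by pressing its paddle (tool at the paddle, lever at least 0.45 rad) (((y of tin_short_mid in the frame of rack above 0 m and value of joint lever_left above 0.45 rad and distance between the grasp point and paddle_left below 0.1 m) or (y of tin_short_mid in the frame of rack below 0 m and value of joint lever_right above 0.45 rad and distance between the grasp point and paddle_right below 0.1 m))), for 0.1 s.
At the end, for the whole second after the job is handed in: The short tin lies at rest in the tray of its lane against the front lip (its centre 100 to 140 mm in front of the rack's origin and under 75 mm high), both levers are back at rest (under 0.06 rad), and the long tin is within 20 mm of where it was (x of tin_short_mid in the frame of rack between -0.14 and -0.1 m and z of tin_short_mid in the frame of rack below 0.075 m and y of tin_short_mid in the frame of rack between -0.13 and 0.13 m and linear speed of tin_short below 0.03 m/s and value of joint each of lever_left, lever_right below 0.06 rad and distance of tin_long_mid from where it was at the start of the episode below 0.02 m); the robot touches nothing.
It fails at once if the robot touches a tin (contact force between any of the fingers, the arm and tin_short above 0.5 N or contact force between any of the fingers, the arm and tin_long above 0.5 N).
It fails at once if a tin is lifted (centre more than 130 mm above the worktop) (height (world z) of any of tin_short_mid, tin_long_mid above 0.13 m).
It fails at once if the gate of the long tin's lane is opened (lever over 0.15 rad) ((y of tin_short_mid in the frame of rack above 0 m and value of joint lever_right above 0.15 rad) or (y of tin_short_mid in the frame of rack below 0 m and value of joint lever_left above 0.15 rad)).
It fails at once if the long tin is moved 20 mm or more (distance of tin_long_mid from where it was at the start of the episode above 0.02 m).
It fails at once if the mug, spice jar or timer is moved more than 20 mm (distance of any of mug, spice_jar, timer from where it was at the start of the episode above 0.02 m).
It also fails if it takes over 32 s, if anything falls off the work surface, if the arm or the gripper's body presses on something with over 40 N, if the wrist force passes 120 N, or if a joint passes its speed limit or range.

## Working session

There is one attempt and no reset: what is moved stays moved. The work goes in short steps, Python scripts to look and compute and a tool call to move; the robot and the scene stay as the last step left them, time stands still between calls to the robot, and variables do not carry over. Pictures are saved under pics/ and viewed, at most 10 in all, crops included, and the job is handed in when it is done.

```bash
ls; mkdir -p pics
```

Run:
```python
from workcell import env
import cv2,numpy as np
for n in("scene","top"):
    c=env.read_camera(n); cv2.imwrite(f"pics/{n}0.png",c["image"][:,:,::-1]); np.savez(f"{n}0.npz",**c); print(n,(-c["R"].T@c["t"]).round(3),c["K"].round(1).tolist())
s=env.get_state(); print(s["clock"],s["tcp_pos"],s["orientation"],s["finger_gap"])
```

```text
pics
workcell.py
scene [-0.078 -0.885  1.354] [[491.3, 0.0, 258.7], [0.0, 491.3, 189.4], [0.0, 0.0, 1.0]]
top [0.237 0.046 1.613] [[449.0, 0.0, 257.9], [0.0, 449.0, 191.5], [0.0, 0.0, 1.0]]
0.1 [0.165815   0.55016389 0.25251621] [-2.12925129e-04  1.45880347e-01  9.89301927e-01 -7.59173465e-04] 0.08551027815170945
```

View pics/scene0.png

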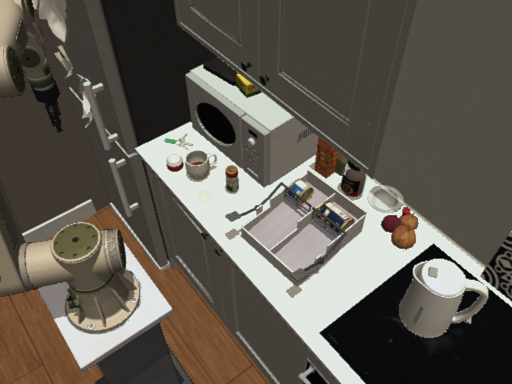

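View pics/top0.png

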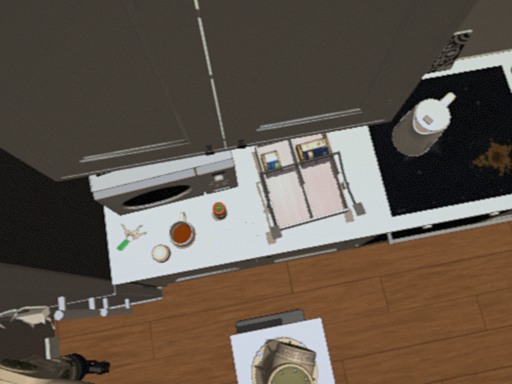

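The top view shows the rack around (305,185), with the shorter tin at (270,160) in the left lane and the longer one at (313,150) in the right. Grey paddles sit near (270,238) and (360,208). I'll zoom in to check.

Run:
```python
import cv2
a=cv2.imread("pics/scene0.png")[160:310,210:380]; b=cv2.imread("pics/top0.png")[125:255,240:380]
cv2.imwrite("pics/cs.png",cv2.resize(a,(680,600),interpolation=cv2.INTER_CUBIC)); cv2.imwrite("pics/ct.png",cv2.resize(b,(560,520),interpolation=cv2.INTER_CUBIC))
```

```text
(no output)
```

View pics/cs.png

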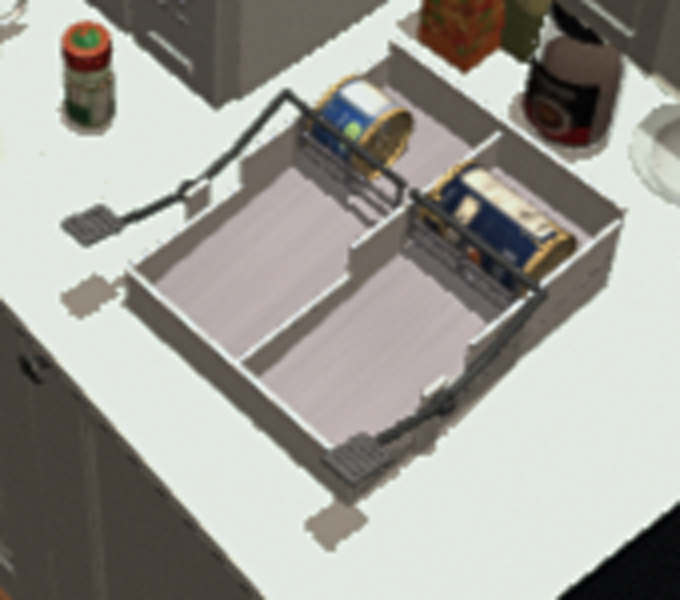

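View pics/ct.png

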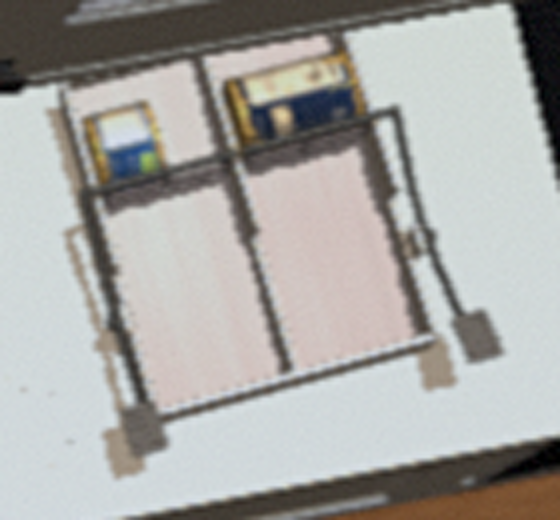

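The short tin is in the left lane. The left paddle is at scene (233,216) and top (276,232). The right paddle is at scene (300,275) and top (359.5,209). Next I'll triangulate both.

Create h.py:
```python
import numpy as np, cv2
C={n:dict(np.load(f"{n}0.npz")) for n in("scene","top")}
def tri(a,b):
    P=[C[n]["K"]@np.c_[C[n]["R"],C[n]["t"]] for n in("scene","top")]
    X=cv2.triangulatePoints(P[0],P[1],np.float64(a).reshape(2,1),np.float64(b).reshape(2,1))[:,0]; X=X[:3]/X[3]
    e=[(lambda q:(q[:2]/q[2]-u).round(1))(p@np.r_[X,1]) for p,u in zip(P,(a,b))]
    return X,e
```

Run:
```python
from h import *
# grey mask refine
for n,ws in(("scene",[(222,206,241,224),(290,267,310,284)]),("top",[(268,224,284,242),(352,200,368,218)])):
    im=C[n]["image"]
    for x0,y0,x1,y1 in ws:
        w=im[y0:y1,x0:x1].astype(int); m=((w.max(2)<135)&(w.max(2)-w.min(2)<22)).astype(np.uint8)
        m=cv2.morphologyEx(m,cv2.MORPH_OPEN,np.ones((4,4),np.uint8))
        k,l,st,ce=cv2.connectedComponentsWithStats(m); 
        for i in range(1,k): print(n,st[i].tolist(),(ce[i]+[x0,y0]).round(1))
L,e=tri((233.2,216),(275.7,232.2));print("L",L.round(3),e)
R,e=tri((300,275),(359.5,208.7));print("R",R.round(3),e)
d=L-R; print(np.linalg.norm(d),np.arctan2(-d[0],d[1]))
s=lambda x,y:(x/4+210,y/4+160); t=lambda x,y:(x/4+240,y/4+125)
for nm,a,b in(("gate left end",(287,94),(92,190)),("gate right end",(543,294),(395,110)),("lip/divider",(240,360),(287,368))):print(nm,*tri(s(*a),t(*b)))
```

```text
scene [6, 7, 13, 9, 85] [233.9 216.9]
scene [0, 0, 20, 17, 242] [300.  276.1]
top [4, 2, 10, 14, 115] [276.5 232.7]
top [3, 5, 11, 11, 93] [359.8 209.8]
L [ 0.454 -0.059  0.11 ] [array([-0.6,  0.2]), array([ 0.1, -0.7])]
R [ 0.479 -0.356  0.109] [array([-0.7,  0.3]), array([ 0.2, -0.7])]
0.29872533769933485 0.08598674028681763
gate left end [ 0.66158851 -0.05483818  0.12147763] [array([ 0., -0.]), array([-0.,  0.])]
gate right end [ 0.68850672 -0.33245696  0.11226589] [array([-0.6,  0.3]), array([ 0.2, -0.7])]
lip/divider [ 0.49274303 -0.19997859  0.04459894] [array([-0.8,  0.3]), array([ 0.2, -0.9])]
```

Units first: shifts go in shares of 0.6 m and turns go in shares of 60 degrees. So -0.281 m / 0.6 = -0.4683, -0.25 m / 0.6 = -0.4167.

Call:
creep_tool([
  [-0.05,-0.0567,0,0,0,0],
  [-0.1133,-0.1267,0,0,0,0],
  [-0.1767,-0.1983,0,0,0,0],
  [-0.24,-0.2683,0,0,0,0],
  [-0.3033,-0.34,0,0,0,0],
  [-0.3667,-0.4117,0,0,0,0],
  [-0.4167,-0.4683,0,0,0,0],
  [-0.4167,-0.4683,0,0,0,0],
], finger_gap=0)

```text
clock: 1.1
tcp_pos: [0.3251, 0.207, 0.2531]
orientation: [-0.0, 0.149, 0.989, -0.0]
wrist_force: [0.2, 0.1, 0.1]
finger_gap: -0.0001
grip_force: 0.0
```

Call:
creep_tool([
  [-0.05,-0.0567,0,0,0,0],
  [-0.1133,-0.1267,0,0,0,0],
  [-0.1767,-0.1983,0.0167,0,0,0],
  [-0.24,-0.2683,0.0417,0,0,0],
  [-0.3033,-0.34,0.0667,0,0,0],
  [-0.33,-0.37,0.0833,0,0,0],
  [-0.33,-0.37,0.0833,0,0,0],
  [-0.33,-0.37,0.0833,0,0,0],
])

```text
clock: 2.1
tcp_pos: [0.4493, -0.0591, 0.2032]
orientation: [-0.001, 0.145, 0.989, 0.0]
wrist_force: [0.1, 0.1, 0.3]
finger_gap: -0.0003
grip_force: 0.0
```

Run:
```python
from workcell import env
import cv2,numpy as np
I=[]
for n in("scene","top"):
    c=env.read_camera(n);im=c["image"][:,:,::-1]; I.append(cv2.resize(im[140:300,210:370] if n=="scene" else im[120:280,220:380],(400,400)))
cv2.imwrite("pics/p1.png",np.hstack(I)); s=env.get_state(); print(s["tcp_pos"],s["orientation"],s["joint_pos"].round(2) if hasattr(s["joint_pos"],"round") else s["joint_pos"])
```

```text
[ 0.44948052 -0.05900196  0.20370514] [1.21482926e-04 1.44898133e-01 9.89446559e-01 1.54693711e-04] [-0.31  0.1  -0.34  1.12  0.   -0.02]
```

View pics/p1.png

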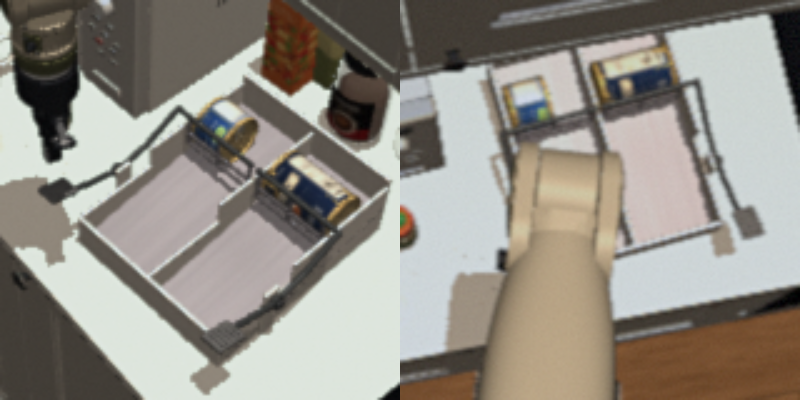

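The left panel shows the closed fingertips at (52,158), straight above the left paddle at (55,188). I'll press down now.

Converted, 0.09 m / 0.6 = 0.15, 0.07 m / 0.6 = 0.1167.

Call:
creep_tool([
  [0,-0.0033,0.05,0,0,0],
  [0,-0.0033,0.0917,0,0,0],
  [0,-0.0033,0.1167,0,0,0],
  [0,-0.0033,0.1333,0,0,0],
  [0,-0.0033,0.15,0,0,0],
  [0,-0.0033,0.15,0,0,0],
])

```text
clock: 2.95
tcp_pos: [0.4493, -0.0619, 0.113]
orientation: [0.0, 0.146, 0.989, 0.0]
wrist_force: [0.1, -0.7, 0.1]
finger_gap: -0.0001
grip_force: 0.0
```

Call:
creep_tool([
  [0,0,0.0167,0,0,0],
  [0,0,0.0333,0,0,0],
  [0,0,0.05,0,0,0],
  [0,0,0.0667,0,0,0],
  [0,0,0.0733,0,0,0],
  [0,0,0.0733,0,0,0],
])

```text
clock: 3.7
tcp_pos: [0.4512, -0.0626, 0.0696]
orientation: [0.002, 0.146, 0.989, 0.0]
wrist_force: [1.2, 1.4, 7.0]
finger_gap: -0.0001
grip_force: 3.1
```

Run:
```python
from workcell import env
import cv2,numpy as np
c=env.read_camera("scene");im=c["image"][:,:,::-1]; cv2.imwrite("pics/p2.png",cv2.resize(im[140:300,210:370],(480,480))); s=env.get_state(); print(s["tcp_pos"],s["wrist_force"])
```

```text
[ 0.45120557 -0.06258864  0.06970122] [1.67024116 0.55315793 7.738388  ]
```

View pics/p2.png

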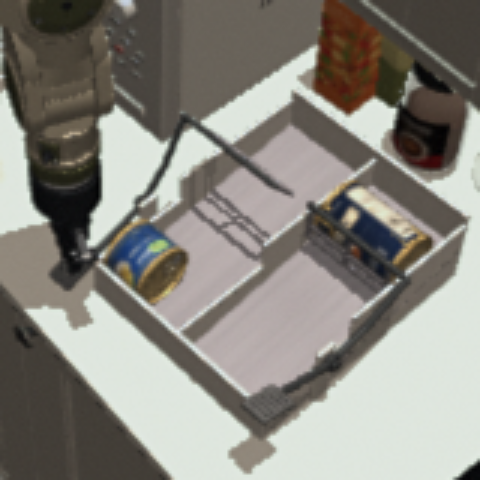

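The left gate is up and the short tin has already rolled to the front lip, at (148,260). The right gate is still shut. I'll let the tin settle, then raise the tool slowly.

Call:
creep_tool([
  [0,0,0,0,0,0],
  [0,0,0,0,0,0],
  [0,0,0,0,0,0],
  [0,0,0,0,0,0],
  [0,0,0,0,0,0],
  [0,0,0,0,0,0],
  [0,0,0,0,0,0],
  [0,0,0,0,0,0],
])

```text
clock: 4.75
tcp_pos: [0.4512, -0.0626, 0.0698]
orientation: [0.002, 0.146, 0.989, 0.0]
wrist_force: [1.1, 0.8, 6.3]
finger_gap: 0.0001
grip_force: 3.1
```

Call:
creep_tool([
  [0,0,-0.0167,0,0,0],
  [0,0,-0.0333,0,0,0],
  [0,0,-0.05,0,0,0],
  [0,0,-0.0667,0,0,0],
  [0,0,-0.0833,0,0,0],
  [0,0,-0.1,0,0,0],
  [0,0,-0.1333,0,0,0],
  [0,0,-0.1667,0,0,0],
])

```text
clock: 5.75
tcp_pos: [0.4489, -0.0619, 0.1697]
orientation: [-0.0, 0.146, 0.989, 0.0]
wrist_force: [-0.3, -0.7, 0.3]
finger_gap: -0.0001
grip_force: 0.0
```

Call:
creep_tool([
  [0,0,-0.05,0,0,0],
  [0,0,-0.1,0,0,0],
  [0,0,-0.1,0,0,0],
  [0,0,-0.1,0,0,0],
  [0,0,-0.1,0,0,0],
  [0,0,-0.1,0,0,0],
  [0,0,-0.1,0,0,0],
  [0,0,-0.1,0,0,0],
])

```text
clock: 6.75
tcp_pos: [0.4491, -0.0622, 0.2291]
orientation: [-0.0, 0.146, 0.989, 0.0]
wrist_force: [-0.5, 0.9, -0.2]
finger_gap: -0.0002
grip_force: 0.0
```

Run:
```python
from workcell import env
import cv2,numpy as np
c=env.read_camera("scene");im=c["image"][:,:,::-1]; cv2.imwrite("pics/p3.png",cv2.resize(im[140:300,210:370],(480,480))); s=env.get_state(); print(s["tcp_pos"],s["wrist_force"])
```

```text
[ 0.44911184 -0.06223657  0.2291643 ] [-0.38311389  0.80952549  0.19317173]
```

View pics/p3.png

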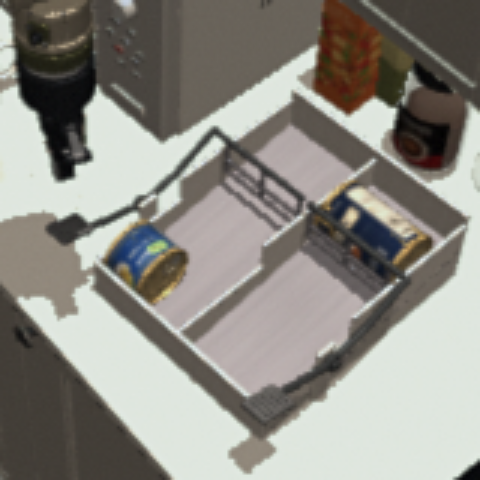

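The short tin rests at the lip (148,260), both gates are shut, the left paddle is back up at (68,229), and the arm is clear of everything.

```bash
python3 -c "
from workcell import env
print(env.hand_in())"
```

```text
the job is handed in; nothing more can be done
None
```

I pressed the left paddle, the short tin rolled out against the front lip, both gates are shut again, and the job is handed in; the hand-in gave no verdict, so success rests on my last picture.

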